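# Set a bar up in V-blocks and hang the clamp stirrups over it

### The job

Get the round bar ready for clamping on the steel set-up plate: first stand the loose V-block on the plate, midway between the bolted V-block and the end stop and in line with the bolted one, then lay the bar down in both V's with an end sticking out past each block. Then hang the two clamp stirrups over the bar so that their crossbars rest on it, one at each V-block, square across the bar with a leg down each side of the block. Set things down rather than dropping them, and leave everything else on the bench where it is.

Things in the scene. Friction and masses are not known exactly. Their poses are not given: they have to be found in the camera images.
- plate: fixed steel set-up plate, 100 mm (its x) by 320 mm (its y), 12 mm thick, with small dark holes along its edges. Origin: centre of its underside, on the bench; z up
- bolted_block: steel V-block bolted to the plate near one end: 64 mm wide (x), 40 long (y), 45 tall, a dark bolted lug 10 proud and 10 high at each end of the V. A 90-degree V, 50 wide and 25 deep, runs along y. Origin: centre of its underside, on the plate's top and long centre line, 110 mm from the plate's centre. A bar lying in the V has its axis 45.5 mm above the underside
- stop: fixed end stop at the plate's other end (which end is which varies): a dark upright 60 mm (x) by 14 (y), 60 tall, on a foot 80 x 50. Origin: centre of its underside, on the plate's top and long centre line, 110 mm from the plate's centre
- loose_block: loose steel V-block of the same shape and size as the bolted one (64 mm x, 40 mm y, 45 mm tall, V along y, apex of the V 20 mm above the underside), without lugs, standing on the wooden board. Origin: centre of its underside; z up. Grip it low down across its 40 mm length. Mass about 0.7 kg
- bar: plain aluminium round bar, 36 mm diameter, 200 mm long along its y. Origin: its middle, on its axis (it may be rolled about y). It starts lying in the wooden cradle. Mass about 0.55 kg
- stirrup_a: clamp stirrup: upside-down U of dark steel standing on its feet; 114 mm over its block feet (x), 24 wide (y), 106 tall; legs 78 apart inside. Origin: middle of the crossbar's flat underside, 58 above its feet's undersides; z up. On top a flat tab, 36 (x) by 12 (y), 12 to 48 above the origin: grip it across its 12 mm. Seated on the bar, its origin is 18 above the bar's axis. 0.3 kg. Both alike
- stirrup_b: clamp stirrup: upside-down U of dark steel standing on its feet; 114 mm over its block feet (x), 24 wide (y), 106 tall; legs 78 apart inside. Origin: middle of the crossbar's flat underside, 58 above its feet's undersides; z up. On top a flat tab, 36 (x) by 12 (y), 12 to 48 above the origin: grip it across its 12 mm. Seated on the bar, its origin is 18 above the bar's axis. 0.3 kg. Both alike
- cradle: fixed wooden cradle, 70 mm (x) by 180 mm (y), with two wooden V rests centred 65 mm either side of its middle (28 mm long, up to 53 mm tall); between them the base is 8 mm thick. The bar lies along its y, axis 53.5 mm above the bench. Origin: centre of its underside
- board: fixed flat wooden board, 310 mm (x) by 170 mm (y), 6 mm thick, on which the loose V-block and the stirrups stand in a row along its x. Origin: centre of its underside
- bin: bystander, to be left alone: open blue plastic parts bin, 85 x 120 mm, 45 mm tall. Origin: centre of its underside
- stub: bystander, to be left alone: steel round stub standing on end, 54 mm diameter, 85 mm tall. Origin: centre of its underside
- jaw: bystander, to be left alone: dark stepped lathe chuck jaw, 40 x 90 mm, up to 58 mm tall. Origin: centre of its underside
- oiler: bystander, to be left alone: white plastic bottle, 60 mm diameter, about 150 mm tall. Origin: centre of its underside
- collar: bystander, to be left alone: steel shaft collar lying flat, 90 mm outside and 44 mm inside diameter, 28 mm tall. Origin: centre of its underside
- spanner: bystander, to be left alone: steel spanner lying flat, 170 mm long (along its x). Origin: about its middle
Mind the look-alikes: they are no part of the job. Leave any turquoise or yellow look-alike of the stirrup_b alone.

How it is judged:
By the outcome, as a careful person would: the job done as asked, in the order asked, and still so for the second after the job is handed in, with the robot touching nothing.
It also fails if it takes over 72 s, if anything falls off the work surface, if the arm or the gripper's body presses on something with over 40 N, if the wrist force passes 120 N, or if a joint passes its speed limit or range.

### The arm

A 7-joint arm with a two-finger parallel gripper is mounted at the origin on the work surface. World frame = base frame: x ahead of the robot, y to its left, z up, the work surface at z = 0. Lengths are in m, angles in rad, forces in N, time in s.
With the tool pointing down it reaches from about 0.4 to 0.85 m from the base axis. Payload 10.4 kg.
Tool frame: the origin (TCP) lies midway between the tips of the shut fingers; the grasp point (between the pads) lies r.grip_point_offset behind it (r.grip_point_offset is the distance from the TCP to the grasp point, in m); z points along the fingers, y is the line along which they close (so a half turn about z gives the same grasp; the last joint's range is limited). The gripper opens to 87 mm and grips with 3 to 60 N. Pads are 19 mm wide; open, the fingers measure 117 mm over their backs; the gripper's body (75 mm by 190 mm) begins 51 mm behind the grasp point.
Start: joints at [1.285, 0.332, -0.065, 1.46, 0.022, 1.35, -0.088], TCP at [0.162, -0.604, 0.223] pointing down, gripper open.
Joint ranges: [-2.6, 2.6], [-0.5, 2.12], [-1.47, 1.34], [0.16, 2.42], [-1.27, 4.41], [0.06, 2.06], [-2.6, 2.6]. Speed limits (rad/s): [2.22, 2.22, 2.79, 2.79, 3.14, 3.14, 3.14].

### API

Orientations are given as a unit quaternion [x, y, z, w].
In Python, from bench import r gives the robot as it stands.
- The arm moves only by the tool play_rows, never from a script. Its arguments are lists of equal length, an entry for each row: "claw": the closure, from 0 (fully open) to 1 (shut); "delta_pos": the shift along the tool's x, y, z scaled (see below), a list of three; "delta_rot": the turn, a rotation vector about the tool's x, y, z scaled (see below), a list of three. A call has 1 to 8 rows; each row shifts and turns the commanded pose from where the row before left it, along the tool's axes as they then stand; what a row does not reach is not made up. The controller multiplies each number of a shift by 200 mm and each number of a turn by pi rad. A row lasts 1/10 s, in which the tool goes at most 50 mm and 8.59 degrees, less where a joint would pass 70% of its speed; a pose out of reach is approached as far as the arm can. A call with a number of a shift or a turn outside -1 to 1 is refused whole. A call with a gripper value outside its range is refused whole. The fingers move at their own pace and stop on an object; "squeeze" is the grip in N (left out, the last holds). Time passes only in rows, so rows that do not move let the fingers close. It gives the time, the measured TCP pose, the force, the opening and the grip force at its end, in the units of the state.
- r.read_state(): the state, without advancing time (a new reading comes with each control period).
- r.camera(name): name is "side" or "top" or "wrist"; returns a dict with "pixels" (400x640x3 uint8, red, green, blue), "camera_matrix" (3x3 intrinsics, pixels), "D" ([k1, k2, p1, p2, k3] as OpenCV has them; the pictures are not rectified), "cam_to_world" (4x4, takes a point from camera to world coordinates); the wrist camera has in their place "hand_eye" (4x4, takes a point from camera to tool coordinates, whose origin is the TCP and whose axes are the flange's). Camera axes: x right, y up, looking along -z (the intrinsics and any distortion apply to the point x, -y, -z); pixel columns grow to the right and rows downward; lengths in m; the calibration is good to about 2 mm. A picture is of the moment at which its call begins: read the wrist's pose just before it. There is no depth.
- r.close_job(): hands the job in; it is judged then, once.
The state is a dict: "time": time; "joint_positions": joint angles; "joint_vel": joint speeds; "joint_torque": joint torques, N m; "ee_pos": TCP position; "eef_rot": TCP orientation; "ft_force": force on the tool from outside, world axes, zero at the start; "torque": the same for the moment, N m; "width": finger opening in m; "grip_force": force on a finger pad.
Only numpy, scipy, OpenCV 4.12 (cv2) and the standard library are available. Lean on these libraries where they do the work, as an engineer would, in place of code of your own. Each camera call takes 0.05 s, during which the arm holds its last target. There are 200 camera calls.

## Working session

There is one attempt and no reset: what is moved stays moved. The work goes in short steps, Python scripts to look and compute and a tool call to move; the robot and the scene stay as the last step left them, time stands still between calls to the robot, and variables do not carry over. Pictures are saved under pics/ and viewed, at most 10 in all, crops included, and the job is handed in when it is done.

Besides the shell and the picture viewer there is one more tool, called after "Call:" as name(argument=value, ...), one argument or row to a line, values as JSON. play_rows: Moves the arm, as the interface text tells. Shifts and turns lie within -1 to 1; 1 stands for 200 mm of shift or pi rad of turn. Its arguments: {"type":"object","properties":{"claw":{"type":"array"},"delta_pos":{"type":"array"},"delta_rot":{"type":"array"},"squeeze":{"type":"number"}},"required":["claw","delta_pos","delta_rot"]}

```bash
mkdir -p pics; ls; python3 - <<'E'
from bench import r
import cv2,numpy as np
s=r.read_state();print({k:np.round(v,3) for k,v in s.items()}, r.grip_point_offset)
for n in("top","side"):
    c=r.camera(n);cv2.imwrite(f"pics/{n}0.png",c["pixels"][:,:,::-1]);print(n,c["camera_matrix"],c["D"],np.round(c["cam_to_world"],3))
E
```

```text
pics
{'time': np.float64(0.0), 'joint_positions': array([ 1.285,  0.333, -0.065,  1.461,  0.022,  1.35 , -0.089]), 'joint_vel': array([-0.001,  0.001,  0.   ,  0.001,  0.   ,  0.002,  0.001]), 'joint_torque': array([ 0.0000e+00, -6.2325e+01,  2.5000e-02, -3.8990e+01, -6.1000e-02,
        3.9000e-02,  0.0000e+00]), 'ee_pos': array([ 0.162, -0.603,  0.222]), 'eef_rot': array([ 0.991,  0.131, -0.   , -0.001]), 'ft_force': array([ 0.238, -1.11 ,  0.613]), 'torque': array([-0.009, -0.036, -0.009]), 'grip_force': np.float64(0.0), 'width': np.float64(0.087)} 0.0187
top [[513.72815993   0.         316.58387388]
 [  0.         513.72815993 204.74399354]
 [  0.           0.           1.        ]] [-0.06854384  0.          0.          0.          0.        ] [[ 0.006  0.99  -0.143  0.317]
 [-1.     0.004 -0.009 -0.064]
 [-0.008  0.143  0.99   1.512]
 [ 0.     0.     0.     1.   ]]
side [[509.17361181   0.         318.34530399]
 [  0.         509.17361181 205.20128233]
 [  0.           0.           1.        ]] [-0.02859341  0.          0.          0.          0.        ] [[-0.67   0.541 -0.508 -0.293]
 [-0.742 -0.496  0.451  0.709]
 [-0.007  0.679  0.734  1.265]
 [ 0.     0.     0.     1.   ]]
```

View pics/top0.png

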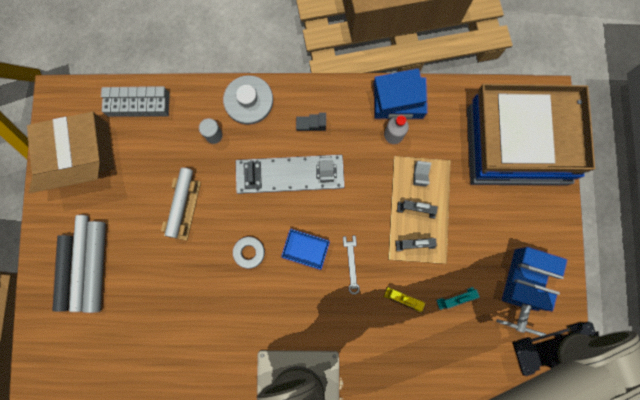

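View pics/side0.png

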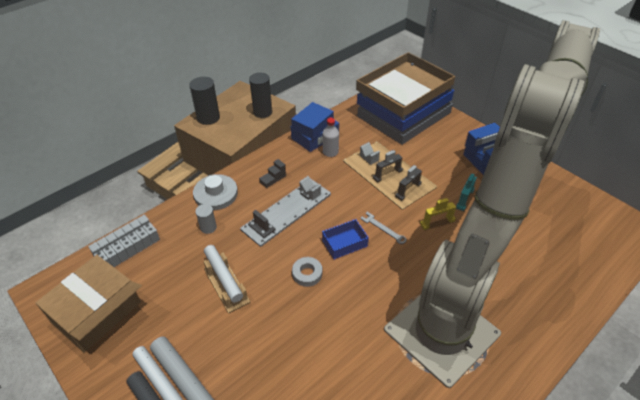

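The top view shows the plate at (290,173), with the stop at its left end (250,175) and the bolted block at its right (326,170). The loose block is at (422,173), the stirrups at (417,208) and (417,243), and the bar in its cradle at (181,205). The yellow and turquoise look-alikes are at (405,299) and (458,299). The side view agrees.

```bash
cat > h.py <<'E'
import numpy as np,cv2
from scipy.spatial.transform import Rotation as R
from bench import r
def shot(n,f=None):
    s=r.read_state();c=r.camera(n)
    if n=="wrist":
        T=np.eye(4);T[:3,:3]=R.from_quat(s["eef_rot"]).as_matrix();T[:3,3]=s["ee_pos"];c["T"]=T@np.array(c["hand_eye"])
    else:c["T"]=np.array(c["cam_to_world"])
    c["bgr"]=c["pixels"][:,:,::-1].copy()
    if f:cv2.imwrite("pics/"+f,c["bgr"])
    np.save("pics/last_%s.npy"%n,dict(K=c["camera_matrix"],D=c["D"],T=c["T"],img=c["bgr"]),allow_pickle=True)
    return c
def load(n):
    d=np.load("pics/last_%s.npy"%n,allow_pickle=True).item();return dict(camera_matrix=d["K"],D=d["D"],T=d["T"],bgr=d["img"])
def rays(c,uv):
    p=cv2.undistortPoints(np.array(uv,float).reshape(-1,1,2),np.array(c["camera_matrix"]),np.array(c["D"]))[:,0]
    d=np.c_[p[:,0],-p[:,1],-np.ones(len(p))]@c["T"][:3,:3].T
    return c["T"][:3,3],d
def onz(c,uv,z):
    o,d=rays(c,uv);return o+d*((z-o[2])/d[:,2])[:,None]
def proj(c,P):
    q=(np.array(P,float).reshape(-1,3)-c["T"][:3,3])@c["T"][:3,:3];q=q*[1,-1,-1]
    return cv2.projectPoints(q,np.zeros(3),np.zeros(3),np.array(c["camera_matrix"]),np.array(c["D"]))[0][:,0]
def tri(cs,uvs):
    A=np.zeros((3,3));b=np.zeros(3)
    for c,uv in zip(cs,uvs):
        o,d=rays(c,[uv]);d=d[0]/np.linalg.norm(d);M=np.eye(3)-np.outer(d,d);A+=M;b+=M@o
    return np.linalg.solve(A,b)
def yaw(q):
    x=R.from_quat(q).as_matrix()[:,0];return np.arctan2(x[1],x[0])
def go(p,yw=None,pitchfix=True):
    "shift (tool axes, mm and scaled) and turn (deg and scaled) from measured state to pos p, tool down, yaw yw"
    s=r.read_state();M=R.from_quat(s["eef_rot"]);y0=yaw(s["eef_rot"])
    d=M.inv().apply(np.array(p)-s["ee_pos"])
    if yw is None:yw=y0
    G=R.from_euler('z',yw)*R.from_euler('x',np.pi)
    w=(M.inv()*G).as_rotvec()
    print("pos",s["ee_pos"].round(4),"yaw",round(np.degrees(y0),2),"shift mm",(d*1000).round(1),"scaled",(d/.2).round(4),"turn scaled",(w/np.pi).round(4),"deg",np.degrees(w).round(2),"t",round(float(s["time"]),2))
E
python3 - <<'E'
from h import *
t=shot("top");s=shot("side");w=shot("wrist","w0.png")
print(np.round(w["hand_eye"],4),w["camera_matrix"],w["D"])
L=dict(stop=(250,175,.07),bolted=(326,170,.057),pl=(237,176,.012),pr=(343,171,.012),loose=(422,173,.05),sA=(417,208,.1),sB=(417,243,.1),bar1=(187,172,.06),bar2=(173,236,.06),bin=(306,247,.045),stub=(210,129,.085),oiler=(397,128,.1),pl2=(405,299,.1),collar=(248,252,.03))
for k,v in L.items():print(k,onz(t,[v[:2]],v[2])[0].round(3))
E
```

```text
[[-2.000e-04  9.646e-01  2.636e-01  7.100e-02]
 [ 1.000e+00  3.000e-04 -5.000e-04  4.000e-04]
 [-6.000e-04  2.636e-01 -9.646e-01 -1.623e-01]
 [ 0.000e+00  0.000e+00  0.000e+00  1.000e+00]] [[344.64629296   0.         323.39122344]
 [  0.         344.64629296 200.70571367]
 [  0.           0.           1.        ]] [-0.07475744  0.          0.          0.          0.        ]
stop [0.611 0.139 0.07 ]
bolted [ 0.629 -0.079  0.057]
pl [0.62  0.187 0.012]
pr [ 0.636 -0.13   0.012]
loose [ 0.623 -0.358  0.05 ]
sA [ 0.513 -0.331  0.1  ]
sB [ 0.416 -0.329  0.1  ]
bar1 [0.621 0.325 0.06 ]
bar2 [0.435 0.357 0.06 ]
bin [ 0.407 -0.022  0.045]
stub [0.743 0.257 0.085]
oiler [ 0.743 -0.28   0.1  ]
pl2 [ 0.264 -0.294  0.1  ]
collar [0.393 0.145 0.03 ]
```

Call:
play_rows(
  claw=[0,0,0,0,0,0,0,0],
  delta_pos=[
    [0.214,-0.082,-0.025],
    [0.214,-0.082,-0.025],
    [0.214,-0.082,-0.025],
    [0.214,-0.082,-0.025],
    [0.214,-0.082,-0.025],
    [0.214,-0.082,-0.025],
    [0.214,-0.082,-0.025],
    [0.214,-0.082,-0.025],
  ],
  delta_rot=[
    [0,0,0],
    [0,0,0],
    [0,0,0],
    [0,0,0],
    [0,0,0],
    [0,0,0],
    [0,0,0],
    [0,0,0],
  ],
)

```text
time: 1.05
ee_pos: [0.4602, -0.3866, 0.2629]
eef_rot: [0.991, 0.131, 0.0, 0.0]
ft_force: [0.1, -1.0, 0.0]
width: 0.0873
grip_force: 0.0
```

Call:
play_rows(
  claw=[0,0,0,0,0,0],
  delta_pos=[
    [0.214,-0.082,-0.025],
    [0.214,-0.082,-0.025],
    [0,0,0],
    [0,0,0],
    [0,0,0],
    [0,0,0],
  ],
  delta_rot=[
    [0,0,0],
    [0,0,0],
    [0,0,0.042],
    [0,0,0.042],
    [0,0,0],
    [0,0,0],
  ],
)

```text
time: 1.65
ee_pos: [0.5329, -0.3341, 0.2725]
eef_rot: [1.0, 0.001, -0.0, 0.0]
ft_force: [-0.5, 0.8, 0.1]
width: 0.0871
grip_force: 0.0
```

```bash
python3 - <<'E'
from h import *
c=shot("wrist","w1.png");import shutil;shutil.copy("pics/last_wrist.npy","pics/last_b1.npy")
go([.60,-.05,.27],0)
E
```

```text
pos [ 0.5329 -0.3342  0.2725] yaw 0.12 shift mm [  67.7 -284.1    2.5] scaled [ 0.3387 -1.4203  0.0124] turn scaled [0.     0.     0.0007] deg [0.01 0.01 0.12] t 1.7
```

View pics/w1.png

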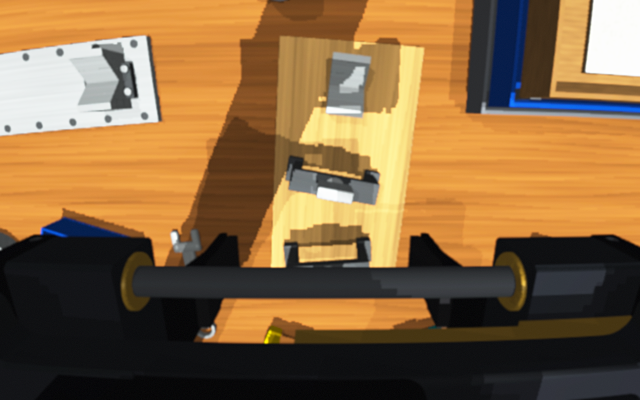

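The loose block is at (348,85) and the stirrups at (333,185) and (328,250). The gripper hides everything below row 235, so I'll move back and up, where one view takes in all the targets.

Call:
play_rows(
  claw=[0,0,0,0,0],
  delta_pos=[
    [-0.088,-0.14,-0.13],
    [-0.088,-0.14,-0.13],
    [-0.088,-0.14,-0.13],
    [0,0,0],
    [0,0,0],
  ],
  delta_rot=[
    [0,0,0],
    [0,0,0],
    [0,0,0],
    [0,0,0],
    [0,0,0],
  ],
)

```text
time: 2.2
ee_pos: [0.4803, -0.2501, 0.3514]
eef_rot: [1.0, 0.0, 0.001, 0.001]
ft_force: [-1.2, -0.6, -0.5]
width: 0.0873
grip_force: 0.0
```

```bash
python3 - <<'E'
from h import *
c=shot("wrist","w2.png");import shutil;shutil.copy("pics/last_wrist.npy","pics/last_b2.npy")
a=load("b1")
# crops enlarged side by side for picking: V-block/stirrups in view 1 and plate/board in view 2
A=cv2.resize(a["bgr"][30:210,260:430],None,fx=3,fy=3,interpolation=cv2.INTER_CUBIC);B=cv2.resize(c["bgr"][20:240,330:440],None,fx=2.45,fy=2.45,interpolation=cv2.INTER_CUBIC)
print(A.shape,B.shape)
o=np.zeros((540,A.shape[1]+B.shape[1]+2,3),np.uint8);o[:A.shape[0],:A.shape[1]]=A;o[:B.shape[0],A.shape[1]+2:]=B
cv2.imwrite("pics/c1.png",o)
E
```

```text
(540, 510, 3) (539, 270, 3)
```

View pics/w2.png

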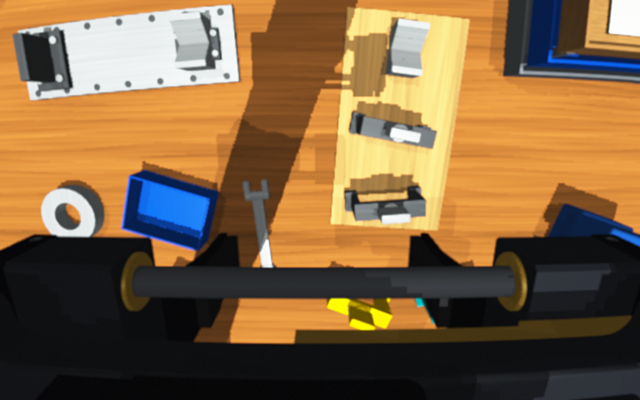

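View pics/c1.png

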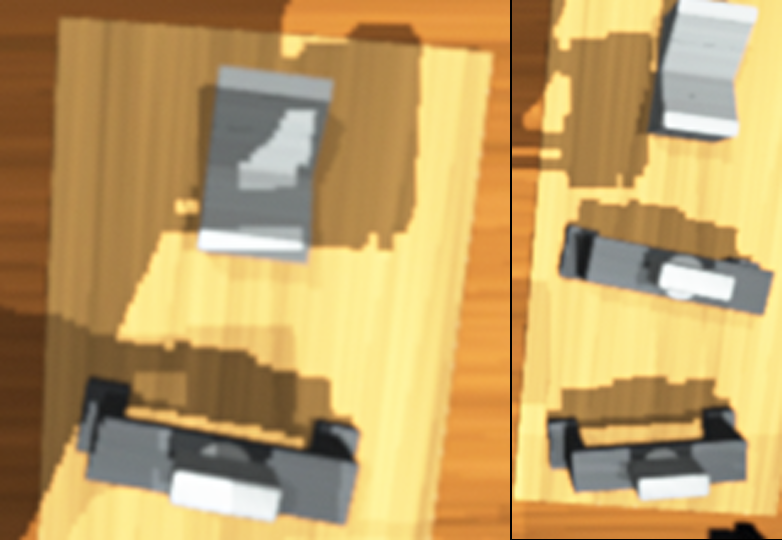

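```bash
python3 - <<'E'
from h import *
c=load("b2");hsv=cv2.cvtColor(c["bgr"],cv2.COLOR_BGR2HSV)
m=((hsv[...,1]<40)&(hsv[...,2]>120)).astype(np.uint8);m[110:]=0;m[:,260:]=0
m=cv2.morphologyEx(m,cv2.MORPH_CLOSE,np.ones((9,9)))
k,_=cv2.findContours(m,0,2);k=max(k,key=cv2.contourArea)
P=onz(c,k[:,0].astype(float),.012)[:,:2]
rc=cv2.minAreaRect((P*1000).astype(np.float32));print(rc);print(cv2.boxPoints(rc))
b=cv2.boxPoints(cv2.minAreaRect(k));print(b)
ap=cv2.approxPolyDP(k,4,True)[:,0];print(ap.tolist());print(onz(c,ap,.012)[:,:2].round(4).tolist())
E
```

```text
((629.326904296875, 28.664474487304688), (100.3797607421875, 320.6213073730469), 3.0998423099517822)
[[ 570.5415   186.0265 ]
 [ 587.8794  -134.12569]
 [ 688.1123  -128.69756]
 [ 670.7744   191.45464]]
[[ 17.155752  23.713112]
 [232.28688    4.155739]
 [239.2541    80.79508 ]
 [ 24.12297  100.352455]]
[[232, 7], [20, 30], [48, 32], [51, 44], [65, 41], [69, 73], [56, 74], [55, 89], [42, 90], [41, 82], [27, 81], [30, 98], [237, 81]]
[[0.6847, -0.1285], [0.6705, 0.1872], [0.6642, 0.1415], [0.6475, 0.1389], [0.6502, 0.1162], [0.6059, 0.116], [0.6055, 0.137], [0.5845, 0.1419], [0.584, 0.1636], [0.5955, 0.1633], [0.5981, 0.1866], [0.5734, 0.1858], [0.5881, -0.1308]]
```

```bash
python3 - <<'E'
from h import *
a,c=load("b1"),load("b2")
pa=np.array([(218,67),(332,80),(304,252),(198,247)])/3+[260,30]
pc=(np.array([(680,0),(756,10),(738,136),(664,130)])-[512,0])/2.45+[330,20]
for u,v in zip(pa,pc):print("tri",tri([a,c],[u,v]).round(4))
for n,w,p in(("1",a,pa),("2",c,pc)):
    P=onz(w,p,.051)[:,:2];print(n,P.round(4).tolist(),"c",P.mean(0).round(4),[np.linalg.norm(P[i]-P[(i+1)%4]).round(4) for i in range(4)],"yaw of x",np.degrees(np.arctan2(*(P[0]+P[1]-P[2]-P[3])[::-1])).round(2))
def tabs(w,x0,x1,y0,y1):
    h=cv2.cvtColor(w["bgr"],cv2.COLOR_BGR2HSV);m=((h[...,1]<50)&(h[...,2]>170)).astype(np.uint8)
    k,_=cv2.findContours(m,0,1);out=[]
    for q in k:
        if cv2.contourArea(q)<60:continue
        mm=cv2.moments(q);x,y=mm["m10"]/mm["m00"],mm["m01"]/mm["m00"]
        if x0<x<x1 and y0<y<y1:
            P=onz(w,q[:,0].astype(float),.112)[:,:2]*1000;rc=cv2.minAreaRect(P.astype(np.float32));bx=cv2.boxPoints(rc)
            out.append((round(x,2),round(y,2)));print((round(x,1),round(y,1)),np.round(rc[0],1),np.round(rc[1],1),round(rc[2],1))
    return out
A=tabs(a,290,400,160,225);B=tabs(c,350,440,110,225);print(A,B)
for x in B:
    for y in A:print(x,tri([a,c],[y,x]).round(4))
E
```

```text
tri [ 0.6595 -0.3447  0.051 ]
tri [ 0.656  -0.385   0.0482]
tri [ 0.5947 -0.3776  0.0492]
tri [ 0.5968 -0.3387  0.0488]
1 [[0.6601, -0.3444], [0.6561, -0.3844], [0.5969, -0.3761], [0.5985, -0.3377]] c [ 0.6279 -0.3606] [np.float64(0.0402), np.float64(0.0598), np.float64(0.0384), np.float64(0.062)] yaw of x -7.1
2 [[0.6589, -0.345], [0.6549, -0.3844], [0.5924, -0.3785], [0.5949, -0.3392]] c [ 0.6253 -0.3618] [np.float64(0.0396), np.float64(0.0628), np.float64(0.0394), np.float64(0.0642)] yaw of x -5.25
(334.2, 195.1) [ 521.5 -345.8] [35.6 11.4] 79.5
(395.7, 218.4) [ 419.4 -340. ] [11.1 35.9] 3.6
(404.3, 135.2) [ 519.7 -345.6] [35.5 15.3] 81.2
[(334.22, 195.09)] [(395.67, 218.42), (404.29, 135.25)]
(395.67, 218.42) [ 0.5089 -0.3251  0.2425]
(404.29, 135.25) [ 0.5203 -0.3457  0.108 ]
```

The loose block's top corners triangulate to z≈0.049. Its centre is about (0.6255, -0.3615), yaw -5.5°. Plate centre is (0.6293, 0.0287), yaw 3.1°. Next I'll hover over the block.

Call:
play_rows(
  claw=[0,0,0,0,0,0,0,0],
  delta_pos=[
    [0.121,0.093,0.184],
    [0.121,0.093,0.184],
    [0.121,0.093,0.184],
    [0.121,0.093,0.184],
    [0.121,0.093,0.184],
    [0.121,0.093,0.184],
    [0,0,0],
    [0,0,0],
  ],
  delta_rot=[
    [0,0,0],
    [0,0,0],
    [0,0,0],
    [0,0,0],
    [0,0,0],
    [0,0,0],
    [0,0,0.03],
    [0,0,0],
  ],
)

```text
time: 3.05
ee_pos: [0.624, -0.3623, 0.1249]
eef_rot: [0.999, -0.049, -0.003, -0.001]
ft_force: [-0.8, -0.1, 0.5]
width: 0.087
grip_force: 0.0
```

```bash
python3 - <<'E'
from h import *
go([.6255,-.3615,.0095],np.radians(-5.5))
E
```

```text
pos [ 0.624  -0.3623  0.1249] yaw -5.57 shift mm [  2.1  -0.6 115.4] scaled [ 0.0103 -0.0032  0.5771] turn scaled [-0.0007  0.0019 -0.0004] deg [-0.13  0.35 -0.07] t 3.05
```

Call:
play_rows(
  claw=[0,0,0,0,1,1,1,1],
  delta_pos=[
    [0.01,-0.003,0.19],
    [0,0,0.2],
    [0,0,0.187],
    [0,0,0],
    [0,0,0],
    [0,0,0],
    [0,0,0],
    [0,0,0],
  ],
  delta_rot=[
    [0,0.002,0],
    [0,0,0],
    [0,0,0],
    [0,0,0],
    [0,0,0],
    [0,0,0],
    [0,0,0],
    [0,0,0],
  ],
  squeeze=45,
)

```text
time: 3.85
ee_pos: [0.6287, -0.3618, 0.0162]
eef_rot: [0.999, -0.048, 0.004, 0.001]
ft_force: [-0.6, 0.0, 0.8]
width: 0.0625
grip_force: 0.0
```

```bash
python3 - <<'E'
from h import *
s=r.read_state();print(s["width"],s["grip_force"],s["ft_force"])
go([.6293,.0287,.12],np.radians(3.1))
E
```

```text
0.06251987921007923 0.0 [-0.57781248  0.03978489  0.79076304]
pos [ 0.6287 -0.3618  0.0162] yaw -5.45 shift mm [ -35.6 -388.7 -104.5] scaled [-0.1781 -1.9433 -0.5226] turn scaled [ 0.0005 -0.0026 -0.0475] deg [ 0.09 -0.48 -8.55] t 3.85
```

Call:
play_rows(
  claw=[0.3,0.3,1,1,1,1,1],
  delta_pos=[
    [-0.015,0,0.033],
    [0,0,0],
    [0,0,0],
    [0,0,0],
    [0,0,0],
    [0,0,0],
    [0,0,0],
  ],
  delta_rot=[
    [0,-0.002,0],
    [0,0,0],
    [0,0,0],
    [0,0,0],
    [0,0,0],
    [0,0,0],
    [0,0,0],
  ],
)

```text
time: 4.55
ee_pos: [0.6252, -0.3606, 0.0078]
eef_rot: [0.999, -0.047, 0.0, -0.0]
ft_force: [-0.7, 1.8, 1.0]
width: 0.0394
grip_force: 45.0
```

```bash
python3 - <<'E'
from h import *
for i in range(3):
    s=r.read_state();print(s["width"],s["grip_force"],s["ft_force"],s["ee_pos"],s["joint_positions"])
go([.6293,.0287,.12],np.radians(3.1))
E
```

```text
0.03937294559044218 44.95307844132185 [-0.6608971   1.83948183  1.03441565] [ 0.62518972 -0.36064061  0.00782207] [ 0.62047421  0.72454697 -0.2422734   1.35796684  0.18078596  1.08072296
 -1.31415304]
0.03937294559044218 44.95307844132185 [-0.6608971   1.83948183  1.03441565] [ 0.62518972 -0.36064061  0.00782207] [ 0.62047421  0.72454697 -0.2422734   1.35796684  0.18078596  1.08072296
 -1.31415304]
0.03937294559044218 44.95307844132185 [-0.6608971   1.83948183  1.03441565] [ 0.62518972 -0.36064061  0.00782207] [ 0.62047421  0.72454697 -0.2422734   1.35796684  0.18078596  1.08072296
 -1.31415304]
pos [ 0.6252 -0.3606  0.0078] yaw -5.44 shift mm [ -32.8 -388.  -112. ] scaled [-0.1642 -1.9401 -0.5601] turn scaled [-0.0001 -0.     -0.0475] deg [-0.02 -0.   -8.54] t 4.55
```

Call:
play_rows(
  claw=[1,1,1,1,1,1,1,1],
  delta_pos=[
    [0,0,-0.1],
    [0,0,-0.2],
    [0,0,-0.2],
    [-0.021,-0.242,-0.06],
    [-0.021,-0.242,0],
    [-0.021,-0.242,0],
    [-0.021,-0.242,0],
    [-0.021,-0.242,0],
  ],
  delta_rot=[
    [0,0,0],
    [0,0,0],
    [0,0,0],
    [0,0,0],
    [0,0,0],
    [0,0,0],
    [0,0,0],
    [0,0,0],
  ],
)

```text
time: 5.35
ee_pos: [0.6261, -0.1165, 0.1187]
eef_rot: [0.999, -0.048, -0.001, 0.0]
ft_force: [1.3, 0.2, -5.9]
width: 0.0399
grip_force: 45.0
```

Call:
play_rows(
  claw=[1,1,1,1,1,1],
  delta_pos=[
    [-0.021,-0.242,0],
    [-0.021,-0.242,0],
    [-0.021,-0.242,0],
    [0,0,0],
    [0,0,0],
    [0,0,0],
  ],
  delta_rot=[
    [0,0,0],
    [0,0,0],
    [0,0,0],
    [0,0,-0.047],
    [0,0,0],
    [0,0,0],
  ],
)

```text
time: 5.95
ee_pos: [0.628, 0.0259, 0.1188]
eef_rot: [1.0, 0.024, -0.001, 0.001]
ft_force: [-0.3, -1.1, -6.3]
width: 0.0397
grip_force: 45.0
```

```bash
python3 - <<'E'
from h import *
s=r.read_state();print(s["width"],s["grip_force"],s["ft_force"])
go([.6293,.0287,.014],np.radians(3.1))
c=shot("wrist","w3.png");import shutil;shutil.copy("pics/last_wrist.npy","pics/last_p1.npy")
E
```

```text
0.03973096483724223 44.95337386673782 [-0.26240505 -1.08330685 -6.34360552]
pos [0.628  0.0259 0.1188] yaw 2.72 shift mm [  1.6  -2.8 104.8] scaled [ 0.0078 -0.014   0.5241] turn scaled [ 0.0003  0.0005 -0.0021] deg [ 0.06  0.09 -0.38] t 5.95
```

View pics/w3.png

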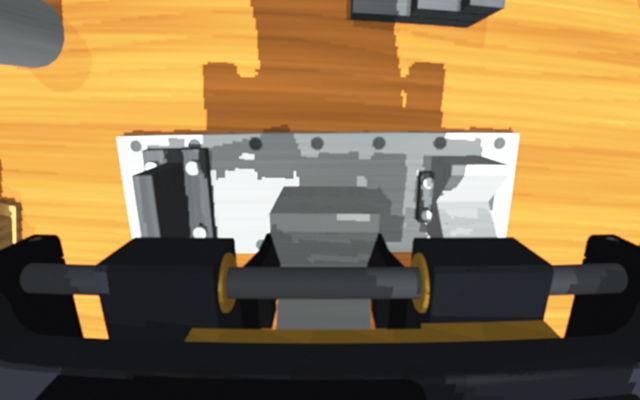

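The plate's far corners are at (118,136) and (518,132). The held block's outer top edge runs (282,187) to (385,188).

```bash
python3 - <<'E'
from h import *
c=load("p1")
P=onz(c,[(118,136),(518,132)],.012);print("plate edge",P.round(4).tolist());d=P[0]-P[1]
print(np.linalg.norm(d),"yaw",np.degrees(np.arctan2(-d[0],d[1])),"exp",[(np.array([.6293,.0287])+R.from_euler('z',3.1,degrees=True).apply([.05,s*.16,0])[:2]).round(4).tolist() for s in(1,-1)])
Q=onz(c,[(282,187),(385,188)],.1188-.0018+.045);print("block edge",Q.round(4).tolist(),np.linalg.norm(Q[0]-Q[1]))
M=R.from_euler('z',2.72,degrees=True).inv();print("in tool",M.apply(Q-[.628,.0259,0]).round(4).tolist())
E
```

```text
plate edge [[0.671, 0.1901, 0.012], [0.6888, -0.1258, 0.012]]
0.3164071606256449 yaw 3.2349162495548627 exp [[0.6706, 0.1912], [0.6879, -0.1284]]
block edge [[0.671, 0.0421, 0.162], [0.6723, 0.0055, 0.162]] 0.036584070902336285
in tool [[0.0437, 0.0141, 0.162], [0.0433, -0.0225, 0.162]]
```

```bash
python3 - <<'E'
from h import *
c=load("p1");s=c["T"]@np.linalg.inv(np.eye(4))
M=R.from_euler('z',2.72,degrees=True)
for n,pts in dict(top=[(.032,.02,.045),(.032,-.02,.045)],bot=[(.032,.02,0),(.032,-.02,0)],vl=[(.025,.02,.045),(.025,-.02,.045)]).items():
    print(n,proj(c,M.apply(pts)+[.628,.0259,.117]).round(0).tolist())
E
```

```text
top [[267.0, 218.0], [377.0, 218.0]]
bot [[281.0, 189.0], [363.0, 189.0]]
vl [[268.0, 236.0], [376.0, 236.0]]
```

Call:
play_rows(
  claw=[1,1,1,1,1,1],
  delta_pos=[
    [0.008,-0.014,0.15],
    [0,0,0.18],
    [0,0,0.12],
    [0,0,0.04],
    [0,0,0.015],
    [0,0,0],
  ],
  delta_rot=[
    [0,0,-0.002],
    [0,0,0],
    [0,0,0],
    [0,0,0],
    [0,0,0],
    [0,0,0],
  ],
)

```text
time: 6.6
ee_pos: [0.6306, 0.0299, 0.0196]
eef_rot: [1.0, 0.028, 0.001, 0.0]
ft_force: [-0.7, -0.7, -5.8]
width: 0.0394
grip_force: 45.0
```

```bash
python3 - <<'E'
from h import *
s=r.read_state();print(s["width"],s["grip_force"],s["ft_force"])
go([.6293,.0287,.0138],np.radians(3.1))
E
```

```text
0.039379227051463225 44.95384394482244 [-0.7453977  -0.69391321 -5.79273145]
pos [0.6306 0.0299 0.0196] yaw 3.26 shift mm [-1.4  1.1  5.8] scaled [-0.007   0.0055  0.0291] turn scaled [ 0.0001 -0.0004  0.0009] deg [ 0.01 -0.07  0.16] t 6.6
```

Call:
play_rows(
  claw=[1,1,1,1],
  delta_pos=[
    [-0.007,0.005,0.015],
    [0,0,0.01],
    [0,0,0.004],
    [0,0,0],
  ],
  delta_rot=[
    [0,0,0],
    [0,0,0],
    [0,0,0],
    [0,0,0],
  ],
)

```text
time: 7.0
ee_pos: [0.6289, 0.0291, 0.0138]
eef_rot: [1.0, 0.029, 0.0, 0.0]
ft_force: [-3.7, -1.9, 0.8]
width: 0.0397
grip_force: 45.0
```

```bash
python3 - <<'E'
from h import *
s=r.read_state();print(s["width"],s["grip_force"],s["ft_force"])
go([.6293,.0287,.0138],np.radians(3.1))
E
```

```text
0.0397282564779001 44.95161575905513 [-3.68813045 -1.86323556  0.76689808]
pos [0.6289 0.0291 0.0138] yaw 3.34 shift mm [ 0.3  0.4 -0. ] scaled [ 0.0017  0.0021 -0.0002] turn scaled [ 0.0002 -0.0003  0.0013] deg [ 0.03 -0.05  0.24] t 7.0
```

Call:
play_rows(
  claw=[0.3,0.3,0.3,0.3,0.2,0,0,0],
  delta_pos=[
    [0,0,0],
    [0,0,0],
    [0,0,0],
    [0,0,0],
    [0,0,-0.1],
    [0,0,-0.24],
    [0,0,-0.24],
    [-0.13,-0.06,-0.2],
  ],
  delta_rot=[
    [0,0,0],
    [0,0,0],
    [0,0,0],
    [0,0,0],
    [0,0,0],
    [0,0,0],
    [0,0,0],
    [0,0,0],
  ],
)

```text
time: 7.8
ee_pos: [0.6038, 0.0383, 0.1715]
eef_rot: [1.0, 0.028, 0.001, 0.0]
ft_force: [0.5, 0.2, 0.8]
width: 0.083
grip_force: 0.0
```

Call:
play_rows(
  claw=[0,0,0,0,0,0,0],
  delta_pos=[
    [-0.13,-0.06,-0.2],
    [-0.13,-0.06,-0.2],
    [-0.13,-0.06,-0.2],
    [-0.13,-0.06,-0.2],
    [-0.13,-0.06,-0.1],
    [0,0,0],
    [0,0,0],
  ],
  delta_rot=[
    [0,0,0],
    [0,0,0],
    [0,0,0],
    [0,0,0],
    [0,0,0],
    [0,0,0.017],
    [0,0,0],
  ],
)

```text
time: 8.5
ee_pos: [0.4685, 0.0925, 0.35]
eef_rot: [1.0, 0.002, 0.001, 0.0]
ft_force: [0.6, 0.5, -0.5]
width: 0.0872
grip_force: 0.0
```

```bash
python3 - <<'E'
from h import *
c=shot("wrist");import shutil;shutil.copy("pics/last_wrist.npy","pics/last_q1.npy")
s=r.read_state();print(s["time"],s["ee_pos"],s["width"])
A=c["bgr"][:240];cv2.imwrite("pics/c2.png",cv2.resize(A[0:240],(800,300)))
uv=proj(c,[[.6293,.0287,.05]])[0];print(uv)
u,v=uv.astype(int);v=max(v,60)
uL,uR=max(0,u-110),min(640,u+180)
B=c["bgr"][max(0,v-60):v+65,uL:uR];B=cv2.resize(B,None,fx=2.7,fy=2.7,interpolation=cv2.INTER_CUBIC);print(max(0,v-60),uL,B.shape)
o=np.zeros((600,800,3),np.uint8);o[:250]=cv2.resize(A,(667,250)).repeat(1,0)[:, :667] if 0 else cv2.copyMakeBorder(cv2.resize(A,(667,250)),0,0,0,133,0)
o[255:255+B.shape[0],:B.shape[1]]=B[:345,:800];cv2.imwrite("pics/c2.png",o)
E
```

```text
8.55 [0.46863814 0.09196735 0.3490497 ] 0.08724017486069315
[374.09813869  35.03348044]
0 264 (338, 783, 3)
```

View pics/c2.png

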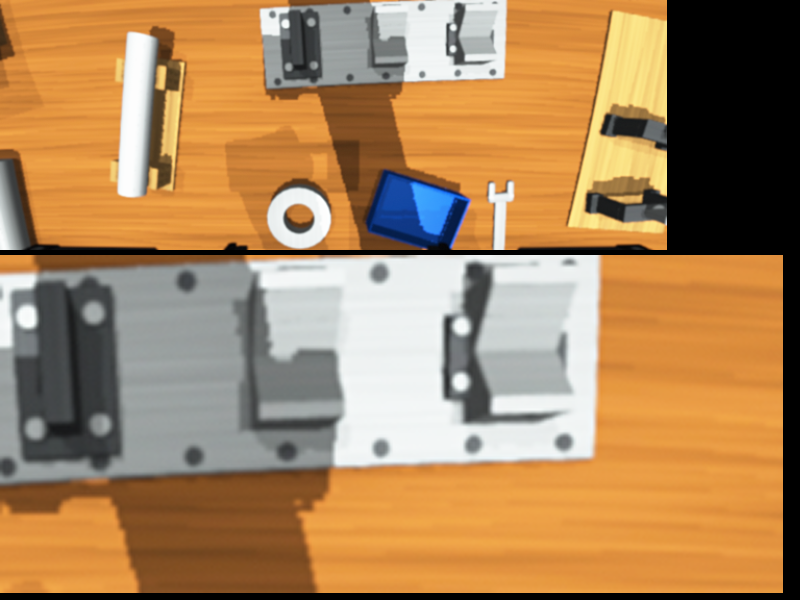

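```bash
python3 - <<'E'
from h import *
c=load("q1");g=cv2.cvtColor(c["bgr"],cv2.COLOR_BGR2GRAY).astype(float)
for n,cols in(("loose",range(363,389,4)),("bolted",range(450,474,4))):
    for u in cols:
        print(n,u,"v30-64:",g[26:66,u-1:u+2].mean(1).round(0).astype(int).tolist())
for v in (10,20,25,45,50,57):print(v,"u355-400",g[v,352:400].astype(int).tolist())
for v in (20,25,45,50,57):print(v,"u430-480",g[v,434:484].astype(int).tolist())
E
```

```text
loose 363 v30-64: [150, 149, 148, 149, 155, 150, 129, 122, 132, 142, 140, 129, 118, 117, 119, 121, 121, 121, 120, 119, 119, 120, 119, 119, 118, 118, 118, 122, 137, 156, 166, 169, 169, 162, 132, 89, 62, 60, 81, 113]
loose 367 v30-64: [211, 212, 210, 208, 208, 209, 208, 209, 210, 209, 203, 188, 167, 140, 123, 121, 121, 120, 120, 120, 121, 120, 119, 118, 118, 118, 118, 123, 141, 159, 167, 168, 169, 160, 129, 86, 62, 61, 82, 114]
loose 371 v30-64: [212, 212, 210, 207, 207, 208, 209, 210, 209, 205, 191, 171, 155, 135, 124, 121, 121, 121, 120, 120, 120, 121, 119, 118, 118, 118, 118, 124, 145, 162, 167, 167, 168, 157, 120, 78, 62, 63, 83, 113]
loose 375 v30-64: [213, 212, 210, 208, 208, 209, 210, 205, 178, 136, 113, 113, 117, 119, 120, 122, 122, 120, 120, 120, 121, 121, 119, 118, 118, 118, 117, 123, 143, 162, 168, 168, 168, 156, 117, 74, 59, 62, 83, 113]
loose 379 v30-64: [212, 211, 209, 207, 208, 209, 210, 206, 179, 131, 109, 113, 118, 119, 121, 122, 122, 121, 120, 120, 121, 121, 119, 118, 118, 118, 120, 129, 148, 163, 167, 168, 165, 148, 108, 71, 60, 63, 83, 112]
loose 383 v30-64: [213, 2
[... 3803 characters left out ...]
, 178, 177, 177, 176, 177, 176, 176, 177, 177, 177, 177, 178, 177, 177, 178, 177, 177, 177, 178, 177, 177, 177, 177, 177, 177, 177, 176, 187, 221, 239, 242, 242, 241, 241, 241, 241, 242, 238]
50 u430-480 [173, 159, 125, 90, 70, 66, 66, 67, 65, 65, 83, 127, 164, 174, 174, 173, 173, 173, 173, 174, 173, 173, 175, 174, 174, 175, 174, 176, 176, 177, 177, 178, 179, 179, 178, 178, 178, 178, 177, 177, 176, 186, 218, 237, 241, 240, 240, 240, 241, 239]
57 u430-480 [198, 147, 88, 65, 66, 66, 65, 65, 65, 64, 73, 131, 207, 239, 240, 240, 238, 237, 237, 238, 239, 239, 239, 239, 239, 239, 239, 238, 239, 239, 236, 230, 226, 225, 221, 215, 213, 215, 217, 218, 222, 231, 237, 241, 243, 243, 243, 244, 244, 237]
```

```bash
python3 - <<'E'
from h import *
c=load("q1");y=np.radians(3.1);ey=np.array([-np.sin(y),np.cos(y)]);ex=np.array([np.cos(y),np.sin(y)])
L=dict(li=[(363,54.35),(371,53.9),(379,53.7),(387,53.4)],bi=[(450,51.6),(458,51.4),(466,51.2)],lo=[(363,60.4),(371,60.1),(379,59.8)],bo=[(450,58.4),(458,58.1)],lleft=[(359.5,57)],bleft=[(445.2,57)],lright=[(391.1,57)])
for k,v in L.items():
    P=onz(c,v,.057)[:,:2]-[.6293,.0287];print(k,"plate x",(P@ex*1000).round(1),"y",(P@ey*1000).round(1))
# plate edge bottom
g=cv2.cvtColor(c["bgr"],cv2.COLOR_BGR2HSV)[...,1].astype(float)
for u in(280,300,340,400,440,480):
    col=g[:,u-1:u+2].mean(1);v=[i for i in range(60,110) if col[i]<90<=col[i+1]];v=v[0]+(90-col[v[0]])/(col[v[0]+1]-col[v[0]]) if v else None
    if v:
        P=onz(c,[(u,v)],.012)[0,:2]-[.6293,.0287];print("edge",u,round(v,2),(P@ex*1000).round(2),(P@ey*1000).round(1))
E
```

```text
li plate x [-23.5 -23.4 -23.6 -23.6] y [ 15.4   5.4  -4.6 -14.6]
bi plate x [-23.9 -23.9 -23.9] y [ -94.3 -104.5 -114.8]
lo plate x [-30.7 -30.8 -30.8] y [15.6  5.6 -4.5]
bo plate x [-32.1 -32. ] y [ -94.4 -104.7]
lleft plate x [-26.5] y [19.8]
bleft plate x [-30.3] y [-88.3]
lright plate x [-28.1] y [-19.7]
edge 280 84.02 -50.86 126.4
edge 300 82.33 -50.1 98.5
edge 340 80.8 -50.82 43.0
edge 400 78.13 -50.77 -40.6
edge 440 76.61 -50.65 -96.9
edge 480 75.31 -50.45 -154.2
```

Relative to the plate the loose block is within about 1 mm: centre x about +0.5, y about 0, aligned with the bolted block. Next is the bar, at about (130,110) in the wrist view.

```bash
cat > bar.py <<'E'
from h import *
def bar(c,box,vmin=140,smax=60):
    hsv=cv2.cvtColor(c["bgr"],cv2.COLOR_BGR2HSV);m=((hsv[...,1]<smax)&(hsv[...,2]>vmin)).astype(np.uint8)
    x0,x1,y0,y1=box;mm=np.zeros_like(m);mm[y0:y1,x0:x1]=m[y0:y1,x0:x1]
    k,_=cv2.findContours(mm,0,1);k=max(k,key=cv2.contourArea);rc=cv2.minAreaRect(k);b=cv2.boxPoints(rc)
    b=b[np.argsort(b[:,1])];e=np.array([b[:2].mean(0),b[2:].mean(0)]);print("rect",np.round(rc[0],1),np.round(rc[1],1),round(rc[2],1),e.round(1).tolist());return e
E
python3 - <<'E'
from bar import *
c=load("q1");e=bar(c,(80,175,10,215))
for z in(.0535,.06):
    P=onz(c,e,z);print(z,P.round(4).tolist(),"len",np.linalg.norm(P[0]-P[1]).round(4),"dir",np.degrees(np.arctan2(P[0,1]-P[1,1],P[0,0]-P[1,0])).round(2),"mid",P.mean(0).round(4))
t=load("top");e2=bar(t,(150,215,155,250),150)
P=onz(t,e2,.0535);print(P.round(4).tolist(),P.mean(0).round(4))
print("tri mid",tri([c,t],[e.mean(0),e2.mean(0)]).round(4))
P=P.mean(0)
go([.53,.345,.16],0)
E
```

```text
rect [129.2 109.8] [ 28.1 157.4] 4.8 [[135.6999969482422, 31.399999618530273], [122.5999984741211, 188.1999969482422]]
0.0535 [[0.6361, 0.3299, 0.0535], [0.432, 0.3728, 0.0535]] len 0.2086 dir -11.88 mid [0.534  0.3513 0.0535]
0.06 [[0.6347, 0.3265, 0.06], [0.4335, 0.3688, 0.06]] len 0.2056 dir -11.88 mid [0.5341 0.3477 0.06  ]
rect [177.2 202.1] [10.4 70.3] 13.4 [[185.39999389648438, 167.89999389648438], [169.10000610351562, 236.3000030517578]]
[[0.6351, 0.3318, 0.0535], [0.4348, 0.3707, 0.0535]] [0.535  0.3512 0.0535]
tri mid [0.5375 0.356  0.0395]
pos [0.4686 0.092  0.349 ] yaw 0.35 shift mm [  62.7 -252.7  189. ] scaled [ 0.3137 -1.2637  0.9449] turn scaled [ 0.0001 -0.0003  0.0019] deg [ 0.03 -0.05  0.35] t 8.55
```

Call:
play_rows(
  claw=[0,0,0,0,0,0,0,0],
  delta_pos=[
    [0,-0.228,0.041],
    [0,-0.228,0.041],
    [0,-0.228,0.041],
    [0,-0.228,0.041],
    [0,-0.228,0.041],
    [0,-0.228,0.041],
    [0,0,0],
    [0,0,0],
  ],
  delta_rot=[
    [0,0,0],
    [0,0,0],
    [0,0,0],
    [0,0,0],
    [0,0,0],
    [0,0,0],
    [0,0,0.034],
    [0,0,0.034],
  ],
)

```text
time: 9.35
ee_pos: [0.4663, 0.367, 0.2957]
eef_rot: [0.996, -0.091, -0.003, 0.002]
ft_force: [0.6, -0.2, -1.8]
width: 0.0869
grip_force: 0.0
```

Call:
play_rows(
  claw=[0,0],
  delta_pos=[
    [0,0,0],
    [0,0,0],
  ],
  delta_rot=[
    [0,0,0],
    [0,0,0],
  ],
)

```text
time: 9.55
ee_pos: [0.4668, 0.366, 0.298]
eef_rot: [0.996, -0.089, -0.001, 0.002]
ft_force: [-0.5, -0.4, -0.1]
width: 0.087
grip_force: 0.0
```

```bash
python3 - <<'E'
from bar import *
q=load("q1");eq=bar(q,(80,175,10,215))
c=shot("wrist","w4.png");import shutil;shutil.copy("pics/last_wrist.npy","pics/last_r1.npy")
print(c["T"][:3,3])
pr=proj(c,[[.6361,.3299,.0535],[.432,.3728,.0535]]);print(pr)
x=pr[:,0].mean();e=bar(c,(int(x-40),int(x+40),0,238))
for z in(.0535,.06):
    P=onz(c,e,z);print(z,P.round(4).tolist(),"len",np.linalg.norm(P[0]-P[1]).round(4),"dir",np.degrees(np.arctan2(P[0,1]-P[1,1],P[0,0]-P[1,0])).round(2),"mid",P.mean(0).round(4))
print([tri([q,c],[eq[i],e[i]]).round(4) for i in(0,1)],tri([q,c],[eq.mean(0),e.mean(0)]))
o,d=rays(q,[eq.mean(0)]);
go([.534,.3513,.0348],np.radians(-11.9))
E
```

```text
rect [129.2 109.8] [ 28.1 157.4] 4.8 [[135.6999969482422, 31.399999618530273], [122.5999984741211, 188.1999969482422]]
[0.53692234 0.35319179 0.46025403]
[[326.69916238  11.4906756 ]
 [321.47586229 197.0763726 ]]
rect [327.5 103. ] [186.  31.] 90.0 [[327.5, 10.0], [327.5, 196.0]]
0.0535 [[0.6375, 0.3288, 0.0535], [0.432, 0.3653, 0.0535]] len 0.2087 dir -10.09 mid [0.5347 0.3471 0.0535]
0.06 [[0.6358, 0.3292, 0.06], [0.4337, 0.3651, 0.06]] len 0.2053 dir -10.09 mid [0.5348 0.3472 0.06  ]
[array([0.6363, 0.3289, 0.0556]), array([0.4351, 0.365 , 0.0663])] [0.5393683  0.34621198 0.05864724]
pos [0.4665 0.3662 0.2983] yaw -10.22 shift mm [ 69.3   2.  263.5] scaled [0.3464 0.0099 1.3174] turn scaled [0.0009 0.0003 0.0093] deg [0.16 0.05 1.68] t 9.6
```

View pics/w4.png

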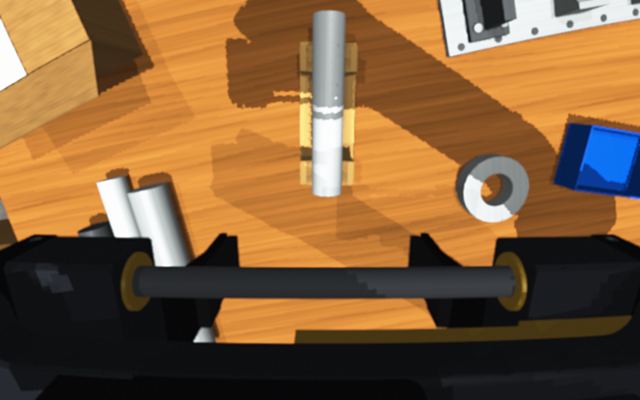

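The bar is seen straight from above, from (327,10) to (327,196). Its direction is -10.1° and its middle is at (0.5347, 0.347).

Call:
play_rows(
  claw=[0,0,0,0,0,0,0,0],
  delta_pos=[
    [0.059,0.006,0.19],
    [0.059,0.006,0.19],
    [0.059,0.006,0.19],
    [0.059,0.006,0.19],
    [0.059,0.006,0.19],
    [0.059,0.006,0.15],
    [0,0,0],
    [0,0,0],
  ],
  delta_rot=[
    [0,0,0],
    [0,0,0],
    [0,0,0],
    [0,0,0],
    [0,0,0],
    [0,0,0],
    [0,0,0],
    [0,0,0],
  ],
)

```text
time: 10.4
ee_pos: [0.5348, 0.3457, 0.0793]
eef_rot: [0.996, -0.091, -0.001, 0.001]
ft_force: [-0.5, -1.0, 0.7]
width: 0.0869
grip_force: 0.0
```

```bash
python3 - <<'E'
from h import *
go([.5347,.347,.0348],np.radians(-10.1))
E
```

```text
pos [0.5348 0.3457 0.0793] yaw -10.41 shift mm [-0.3 -1.4 44.5] scaled [-0.0013 -0.0068  0.2226] turn scaled [ 0.0004  0.0006 -0.0017] deg [ 0.07  0.11 -0.31] t 10.4
```

Call:
play_rows(
  claw=[0,0,1,1,1,1,1,1],
  delta_pos=[
    [0,-0.007,0.15],
    [0,0,0.073],
    [0,0,0],
    [0,0,0],
    [0,0,0],
    [0,0,0],
    [0,0,0],
    [0,0,0],
  ],
  delta_rot=[
    [0,0,0],
    [0,0,0],
    [0,0,0],
    [0,0,0],
    [0,0,0],
    [0,0,0],
    [0,0,0],
    [0,0,0],
  ],
  squeeze=40,
)

```text
time: 11.2
ee_pos: [0.5355, 0.3467, 0.0344]
eef_rot: [0.996, -0.091, -0.0, 0.001]
ft_force: [-0.2, -0.4, 0.0]
width: 0.047
grip_force: 0.0
```

Call:
play_rows(
  claw=[1,1,1,1],
  delta_pos=[
    [0,0,0],
    [0,0,0],
    [0,0,0],
    [0,0,0],
  ],
  delta_rot=[
    [0,0,0],
    [0,0,0],
    [0,0,0],
    [0,0,0],
  ],
)

```text
time: 11.6
ee_pos: [0.5355, 0.348, 0.0344]
eef_rot: [0.996, -0.091, 0.0, 0.0]
ft_force: [1.2, 5.1, -1.1]
width: 0.0353
grip_force: 40.0
```

```bash
python3 - <<'E'
from h import *
s=r.read_state();print(s["width"],s["grip_force"],s["ft_force"],s["joint_positions"])
go([.6323,-.0262,.15],np.radians(93.1));go([.6323,-.0262,.15],np.radians(-86.9))
E
```

```text
0.03525907001931422 39.98887863010168 [ 1.20900641  5.11871518 -1.06017473] [-0.33737554  0.55716651 -0.40901805  1.59499888  0.24632647  1.04085537
 -2.56892392]
pos [0.5355 0.348  0.0344] yaw -10.42 shift mm [ 162.9  350.5 -115.6] scaled [ 0.8143  1.7527 -0.5778] turn scaled [ 0.      0.     -0.5751] deg [ 1.0000e-02  1.0000e-02 -1.0352e+02] t 11.6
pos [0.5355 0.348  0.0344] yaw -10.42 shift mm [ 162.9  350.5 -115.6] scaled [ 0.8143  1.7527 -0.5778] turn scaled [ 0.     -0.      0.4249] deg [ 1.000e-02 -1.000e-02  7.648e+01] t 11.6
```

Call:
play_rows(
  claw=[1,1,1,1,1,1,1,1],
  delta_pos=[
    [0,0,-0.1],
    [0,0,-0.2],
    [0,0,-0.2],
    [0,0,-0.1],
    [0.1,0.215,0],
    [0.1,0.215,0],
    [0.1,0.215,0],
    [0.1,0.215,0],
  ],
  delta_rot=[
    [0,0,0],
    [0,0,0],
    [0,0,0],
    [0,0,0],
    [0,0,0],
    [0,0,0],
    [0,0,0],
    [0,0,0],
  ],
)

```text
time: 12.4
ee_pos: [0.5822, 0.1607, 0.1532]
eef_rot: [0.996, -0.091, -0.002, 0.002]
ft_force: [1.4, -0.0, -6.2]
width: 0.0351
grip_force: 40.0
```

Call:
play_rows(
  claw=[1,1,1,1,1,1,1,1],
  delta_pos=[
    [0.1,0.215,0],
    [0.1,0.215,0],
    [0.1,0.215,0],
    [0.1,0.215,0],
    [0,0,0],
    [0,0,0],
    [0,0,0],
    [0,0,0],
  ],
  delta_rot=[
    [0,0,0],
    [0,0,0],
    [0,0,0],
    [0,0,0],
    [0,0,-0.045],
    [0,0,-0.045],
    [0,0,-0.045],
    [0,0,-0.045],
  ],
)

```text
time: 13.2
ee_pos: [0.6293, -0.0208, 0.1533]
eef_rot: [0.981, 0.193, -0.002, 0.001]
ft_force: [0.2, -1.1, -6.7]
width: 0.0353
grip_force: 40.0
```

Call:
play_rows(
  claw=[1,1,1,1,1,1,1,1],
  delta_pos=[
    [0,0,0],
    [0,0,0],
    [0,0,0],
    [0,0,0],
    [0,0,0],
    [0,0,0],
    [0,0,0],
    [0,0,0],
  ],
  delta_rot=[
    [0,0,-0.045],
    [0,0,-0.045],
    [0,0,-0.045],
    [0,0,-0.045],
    [0,0,-0.045],
    [0,0,-0.045],
    [0,0,-0.045],
    [0,0,-0.045],
  ],
)

```text
time: 14.0
ee_pos: [0.6293, -0.0209, 0.1534]
eef_rot: [0.725, 0.689, -0.002, -0.0]
ft_force: [0.2, -0.1, -6.6]
width: 0.0351
grip_force: 40.0
```

Call:
play_rows(
  claw=[1,1],
  delta_pos=[
    [0,0,0],
    [0,0,0],
  ],
  delta_rot=[
    [0,0,0],
    [0,0,0],
  ],
)

```text
time: 14.2
ee_pos: [0.6298, -0.0208, 0.1539]
eef_rot: [0.728, 0.685, -0.002, -0.0]
ft_force: [0.6, 0.1, -5.6]
width: 0.0348
grip_force: 40.0
```

```bash
python3 - <<'E'
from h import *
s=r.read_state();print(s["width"],s["grip_force"],s["ft_force"],s["joint_positions"])
go([.633,-.0257,.039],np.radians(93.1))
c=shot("wrist","w5.png")
E
```

```text
0.03480327151382518 39.96598932892084 [ 0.63568406  0.05396935 -5.58734591] [ 0.37902964  0.44571228 -0.55311153  1.50855391  0.2422989   1.2587806
 -0.26695284]
pos [ 0.6298 -0.0208  0.1539] yaw 86.49 shift mm [ -4.4   3.8 114.9] scaled [-0.0222  0.0192  0.5744] turn scaled [-0.0009  0.0007 -0.0367] deg [-0.16  0.13 -6.61] t 14.2
```

Call:
play_rows(
  claw=[1,1,1,1,1,1],
  delta_pos=[
    [-0.022,0.019,0],
    [0,0,0.15],
    [0,0,0.2],
    [0,0,0.14],
    [0,0,0],
    [0,0,0],
  ],
  delta_rot=[
    [0,0,-0.037],
    [0,0,0],
    [0,0,0],
    [0,0,0],
    [0,0,0],
    [0,0,0],
  ],
)

```text
time: 14.85
ee_pos: [0.634, -0.0252, 0.0574]
eef_rot: [0.686, 0.727, -0.001, 0.0]
ft_force: [0.5, 0.0, -6.3]
width: 0.0348
grip_force: 40.0
```

```bash
python3 - <<'E'
from h import *
s=r.read_state();print(s["width"],s["grip_force"],s["ft_force"])
go([.633,-.0257,.0384],np.radians(93.1))
E
```

```text
0.03477185628634301 39.96741844341159 [ 0.46956207  0.04561865 -6.27090505]
pos [ 0.634  -0.0252  0.0574] yaw 93.32 shift mm [-0.4 -1.  19. ] scaled [-0.0018 -0.0048  0.0948] turn scaled [-0.0004  0.0007  0.0012] deg [-0.08  0.12  0.22] t 14.85
```

Call:
play_rows(
  claw=[1,1,1,1],
  delta_pos=[
    [0,-0.004,0.05],
    [0,0,0.03],
    [0,0,0.012],
    [0,0,0],
  ],
  delta_rot=[
    [0,0,0.001],
    [0,0,0],
    [0,0,0],
    [0,0,0],
  ],
)

```text
time: 15.25
ee_pos: [0.6338, -0.0255, 0.0389]
eef_rot: [0.687, 0.727, -0.001, 0.001]
ft_force: [2.0, -0.3, -6.5]
width: 0.0352
grip_force: 40.0
```

Call:
play_rows(
  claw=[1,1,1],
  delta_pos=[
    [0,0,0.004],
    [0,0,0.003],
    [0,0,0],
  ],
  delta_rot=[
    [0,0,0],
    [0,0,0],
    [0,0,0],
  ],
)

```text
time: 15.55
ee_pos: [0.6342, -0.0254, 0.0383]
eef_rot: [0.687, 0.727, -0.0, 0.001]
ft_force: [2.2, 0.4, 5.5]
width: 0.035
grip_force: 40.0
```

Force contact at TCP z 0.0383 matches the expected seating height, so I'll release the bar and go to stirrup A.

Call:
play_rows(
  claw=[0.4,0.4,0.3,0.2,0,0,0,0],
  delta_pos=[
    [0,0,0],
    [0,0,0],
    [0,0,0],
    [0,0,-0.05],
    [0,0,-0.2],
    [0,0,-0.24],
    [0,0,-0.24],
    [0,0,-0.24],
  ],
  delta_rot=[
    [0,0,0],
    [0,0,0],
    [0,0,0],
    [0,0,0],
    [0,0,0],
    [0,0,0],
    [0,0,0],
    [0,0,0],
  ],
)

```text
time: 16.35
ee_pos: [0.6327, -0.0248, 0.2336]
eef_rot: [0.687, 0.727, -0.001, 0.0]
ft_force: [1.3, -0.2, 0.2]
width: 0.0853
grip_force: 0.0
```

Call:
play_rows(
  claw=[0,0,0,0,0,0,0,0],
  delta_pos=[
    [-0.224,-0.094,0],
    [-0.224,-0.094,0],
    [-0.224,-0.094,0],
    [-0.224,-0.094,0],
    [-0.224,-0.094,0],
    [-0.224,-0.094,0],
    [-0.224,-0.094,0],
    [0,0,0],
  ],
  delta_rot=[
    [0,0,0],
    [0,0,0],
    [0,0,0],
    [0,0,0],
    [0,0,0],
    [0,0,0],
    [0,0,0],
    [0,0,0.036],
  ],
)

```text
time: 17.15
ee_pos: [0.5149, -0.3538, 0.2319]
eef_rot: [0.73, 0.683, -0.003, 0.001]
ft_force: [-0.9, -0.6, -0.8]
width: 0.0866
grip_force: 0.0
```

Call:
play_rows(
  claw=[0,0,0],
  delta_pos=[
    [0,0,0],
    [0,0,0],
    [0,0,0],
  ],
  delta_rot=[
    [0,0,0.036],
    [0,0,0],
    [0,0,0],
  ],
)

```text
time: 17.45
ee_pos: [0.5196, -0.345, 0.2322]
eef_rot: [0.763, 0.646, -0.001, 0.001]
ft_force: [0.1, 0.7, -0.1]
width: 0.0867
grip_force: 0.0
```

```bash
python3 - <<'E'
from h import *
go([.5205,-.3457,.0785],np.radians(80.3))
c=shot("wrist","w6.png")
# bar mask, expected line in plate frame
y=np.radians(3.1);ey=np.array([-np.sin(y),np.cos(y),0]);b0=np.array([.6293,.0287,.0575])
print(proj(c,[b0+ey*-.155,b0+ey*.045]).round(0).tolist())
t=shot("top");hs=cv2.cvtColor(t["bgr"],cv2.COLOR_BGR2HSV)
cv2.imwrite("pics/t2.png",cv2.resize(t["bgr"][130:270,220:460],None,fx=3.2,fy=3.2,interpolation=cv2.INTER_CUBIC))
print(proj(t,[b0+ey*-.155,b0+ey*.045]).round(1).tolist())
E
```

```text
pos [ 0.5196 -0.345   0.2322] yaw 80.5 shift mm [-1.000e-01  1.100e+00  1.538e+02] scaled [-7.000e-04  5.300e-03  7.688e-01] turn scaled [-0.0001  0.0008  0.0011] deg [-0.02  0.14  0.2 ] t 17.45
[[416.0, -83.0], [364.0, -276.0]]
[[342.4, 167.1], [273.4, 170.6]]
```

View pics/t2.png

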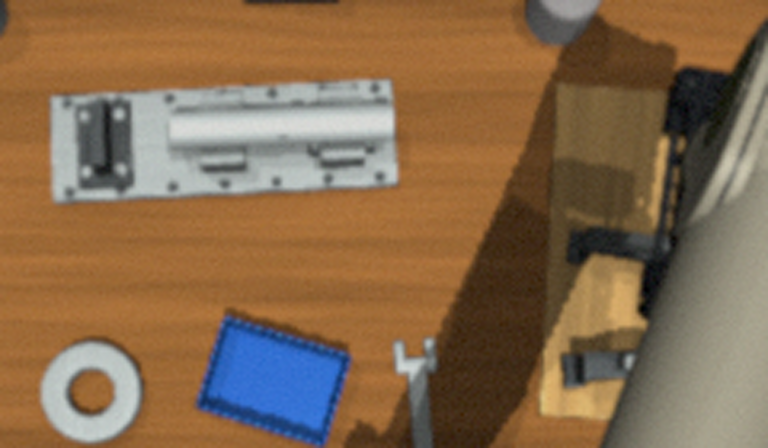

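The bar lies in both V's, at crop columns 170–393 (u 273–343), which matches the prediction. Both ends stick out past the blocks. Next I'll grip stirrup A.

Call:
play_rows(
  claw=[0.3,0.3,0.3,0.3,0.3,0.3,0.3,0.3],
  delta_pos=[
    [0,0.005,0.2],
    [0,0,0.2],
    [0,0,0.2],
    [0,0,0.1],
    [0,0,0.05],
    [0,0,0.015],
    [0,0,0],
    [0,0,0],
  ],
  delta_rot=[
    [0,0,0.001],
    [0,0,0],
    [0,0,0],
    [0,0,0],
    [0,0,0],
    [0,0,0],
    [0,0,0],
    [0,0,0],
  ],
  squeeze=30,
)

```text
time: 18.35
ee_pos: [0.5211, -0.3464, 0.0804]
eef_rot: [0.765, 0.643, -0.001, 0.002]
ft_force: [-0.7, -0.1, 0.5]
width: 0.0608
grip_force: 0.0
```

```bash
python3 - <<'E'
from h import *
s=r.read_state();print(s["width"],s["ft_force"]);go([.5205,-.3457,.0785],np.radians(80.3))
E
```

```text
0.060818115404902395 [-0.67239605 -0.09503225  0.53039694]
pos [ 0.5211 -0.3464  0.0804] yaw 80.1 shift mm [ 0.6 -0.7  1.9] scaled [ 0.003  -0.0037  0.0094] turn scaled [ 0.0005  0.0011 -0.0011] deg [ 0.09  0.19 -0.19] t 18.35
```

Call:
play_rows(
  claw=[1,1,1,1,1,1,1,1],
  delta_pos=[
    [0,0,0],
    [0,0,0],
    [0,0,0],
    [0,0,0],
    [0,0,0],
    [0,0,0],
    [0,0,0],
    [0,0,0],
  ],
  delta_rot=[
    [0,0,0],
    [0,0,0],
    [0,0,0],
    [0,0,0],
    [0,0,0],
    [0,0,0],
    [0,0,0],
    [0,0,0],
  ],
)

```text
time: 19.15
ee_pos: [0.5202, -0.346, 0.0787]
eef_rot: [0.766, 0.643, -0.001, 0.0]
ft_force: [1.3, 0.7, 0.6]
width: 0.0115
grip_force: 30.0
```

Call:
play_rows(
  claw=[1,1],
  delta_pos=[
    [0,0,0],
    [0,0,0],
  ],
  delta_rot=[
    [0,0,0],
    [0,0,0],
  ],
)

```text
time: 19.35
ee_pos: [0.5202, -0.346, 0.0787]
eef_rot: [0.766, 0.643, -0.001, 0.0]
ft_force: [1.0, 0.4, -0.1]
width: 0.0119
grip_force: 30.0
```

```bash
python3 - <<'E'
from h import *
s=r.read_state();print(s["width"],s["grip_force"],s["ft_force"],s["joint_positions"]);go([.6293,.0287,.25],np.radians(3.1))
E
```

```text
0.011907095484946308 29.975738113280386 [ 1.0375254   0.39403272 -0.14307925] [ 0.81658651  0.47537299 -0.39158955  1.60577634  0.20008708  1.10007177
  0.19996378]
pos [ 0.5202 -0.346   0.0787] yaw 80.09 shift mm [ 387.4   42.9 -172.3] scaled [ 1.9372  0.2143 -0.8614] turn scaled [3.000e-04 8.000e-04 4.277e-01] deg [5.000e-02 1.500e-01 7.699e+01] t 19.35
```

Call:
play_rows(
  claw=[1,1,1,1,1,1,1,1],
  delta_pos=[
    [0,0,-0.1],
    [0,0,-0.2],
    [0,0,-0.24],
    [0,0,-0.24],
    [0.242,0.027,0],
    [0.242,0.027,0],
    [0.242,0.027,0],
    [0.242,0.027,0],
  ],
  delta_rot=[
    [0,0,0],
    [0,0,0],
    [0,0,0],
    [0,0,0],
    [0,0,0],
    [0,0,0],
    [0,0,0],
    [0,0,0],
  ],
)

```text
time: 20.15
ee_pos: [0.575, -0.1569, 0.2341]
eef_rot: [0.766, 0.643, -0.001, 0.0]
ft_force: [0.8, -0.4, -3.9]
width: 0.0117
grip_force: 30.0
```

Call:
play_rows(
  claw=[1,1,1,1,1,1,1,1],
  delta_pos=[
    [0.242,0.027,0],
    [0.242,0.027,0],
    [0.242,0.027,0],
    [0.242,0.027,0],
    [0,0,0],
    [0,0,0],
    [0,0,0],
    [0,0,0],
  ],
  delta_rot=[
    [0,0,0],
    [0,0,0],
    [0,0,0],
    [0,0,0],
    [0,0,0.046],
    [0,0,0.046],
    [0,0,0.046],
    [0,0,0.046],
  ],
)

```text
time: 20.95
ee_pos: [0.6293, 0.0284, 0.2332]
eef_rot: [0.918, 0.396, -0.001, 0.001]
ft_force: [-0.3, 0.7, -2.9]
width: 0.0116
grip_force: 30.0
```

Call:
play_rows(
  claw=[1,1,1,1,1,1,1],
  delta_pos=[
    [0,0,0],
    [0,0,0],
    [0,0,0],
    [0,0,0],
    [0,0,0],
    [0,0,0],
    [0,0,0],
  ],
  delta_rot=[
    [0,0,0.046],
    [0,0,0.046],
    [0,0,0.046],
    [0,0,0.046],
    [0,0,0.046],
    [0,0,0],
    [0,0,0],
  ],
)

```text
time: 21.65
ee_pos: [0.6295, 0.0284, 0.2335]
eef_rot: [0.999, 0.051, -0.001, 0.001]
ft_force: [-0.0, 0.1, -3.3]
width: 0.0119
grip_force: 30.0
```

```bash
python3 - <<'E'
from h import *
s=r.read_state();print(s["width"],s["grip_force"],s["ft_force"]);go([.6303,.029,.0902],np.radians(3.1))
E
```

```text
0.01185051065425656 29.999727183021605 [-0.04193471  0.12252294 -3.33024445]
pos [0.6295 0.0284 0.2335] yaw 5.82 shift mm [  1.2  -0.8 143.3] scaled [ 0.0058 -0.0041  0.7166] turn scaled [0.0007 0.0006 0.0151] deg [0.13 0.1  2.72] t 21.65
```

Call:
play_rows(
  claw=[1,1,1,1,1],
  delta_pos=[
    [0.006,-0.004,0],
    [0,0,0.15],
    [0,0,0.18],
    [0,0,0],
    [0,0,0],
  ],
  delta_rot=[
    [0,0,0.015],
    [0,0,0],
    [0,0,0],
    [0,0,0],
    [0,0,0],
  ],
)

```text
time: 22.15
ee_pos: [0.6306, 0.0291, 0.1683]
eef_rot: [1.0, 0.026, -0.001, 0.001]
ft_force: [0.3, -0.2, -2.3]
width: 0.0118
grip_force: 30.0
```

```bash
python3 - <<'E'
from h import *
s=r.read_state();print(s["width"],s["grip_force"],s["ft_force"]);go([.6303,.029,.0902],np.radians(3.1))
E
```

```text
0.01175813278125742 29.999424791894853 [ 0.30536499 -0.18867274 -2.25276883]
pos [0.6306 0.0291 0.1683] yaw 2.99 shift mm [-0.1 -0.1 78.1] scaled [-0.0006 -0.0006  0.3903] turn scaled [ 0.0007  0.0006 -0.0006] deg [ 0.12  0.12 -0.11] t 22.15
```

Call:
play_rows(
  claw=[1,1,1,1,1,1,1],
  delta_pos=[
    [0,0,0.1],
    [0,0,0.1],
    [0,0,0.1],
    [0,0,0.05],
    [0,0,0.02],
    [0,0,0],
    [0,0,0],
  ],
  delta_rot=[
    [0,0,0],
    [0,0,0],
    [0,0,0],
    [0,0,0],
    [0,0,0],
    [0,0,0],
    [0,0,0],
  ],
)

```text
time: 22.85
ee_pos: [0.6315, 0.029, 0.0953]
eef_rot: [1.0, 0.025, 0.0, 0.001]
ft_force: [0.3, 1.0, -3.4]
width: 0.0117
grip_force: 30.0
```

Call:
play_rows(
  claw=[1,1,1,1,1],
  delta_pos=[
    [0,0,0.012],
    [0,0,0.008],
    [0,0,0.004],
    [0,0,0.002],
    [0,0,0],
  ],
  delta_rot=[
    [0,0,0.0005],
    [0,0,0],
    [0,0,0],
    [0,0,0],
    [0,0,0],
  ],
)

```text
time: 23.35
ee_pos: [0.6311, 0.029, 0.09]
eef_rot: [1.0, 0.024, 0.0, 0.001]
ft_force: [-3.3, -1.1, 5.6]
width: 0.0121
grip_force: 30.0
```

Contact was at z 0.0900 against an expected 0.0902. I'll release and go to stirrup B.

Call:
play_rows(
  claw=[0.6,0.5,0.4,0.4,0.4,0.3,0.2,0.2],
  delta_pos=[
    [0,0,0],
    [0,0,0],
    [0,0,0],
    [0,0,0],
    [0,0,-0.05],
    [0,0,-0.2],
    [0,0,-0.24],
    [0,0,-0.2],
  ],
  delta_rot=[
    [0,0,0],
    [0,0,0],
    [0,0,0],
    [0,0,0],
    [0,0,0],
    [0,0,0],
    [0,0,0],
    [0,0,0],
  ],
)

```text
time: 24.15
ee_pos: [0.6309, 0.0294, 0.23]
eef_rot: [1.0, 0.024, 0.0, 0.001]
ft_force: [1.6, -0.0, 0.8]
width: 0.0661
grip_force: 0.0
```

Call:
play_rows(
  claw=[0.2,0.2,0.2,0.2,0.2,0.2,0.2,0.2],
  delta_pos=[
    [-0.127,0.199,0],
    [-0.127,0.199,0],
    [-0.127,0.199,0],
    [-0.127,0.199,0],
    [-0.127,0.199,0],
    [-0.127,0.199,0],
    [-0.127,0.199,0],
    [-0.127,0.199,0],
  ],
  delta_rot=[
    [0,0,0],
    [0,0,0],
    [0,0,0],
    [0,0,0],
    [0,0,0],
    [0,0,0],
    [0,0,0],
    [0,0,0],
  ],
)

```text
time: 24.95
ee_pos: [0.4421, -0.3001, 0.2287]
eef_rot: [1.0, 0.024, 0.0, 0.001]
ft_force: [0.0, -1.4, 0.6]
width: 0.0696
grip_force: 0.0
```

Call:
play_rows(
  claw=[0.2,0.2,0.2,0.2,0.2,0.2,0.2,0.2],
  delta_pos=[
    [-0.127,0.199,0],
    [0,0,0],
    [0,0,0],
    [0,0,0],
    [0,0,0],
    [0,0,0],
    [0,0,0],
    [0,0,0],
  ],
  delta_rot=[
    [0,0,0],
    [0,0,-0.046],
    [0,0,-0.046],
    [0,0,-0.046],
    [0,0,-0.046],
    [0,0,-0.046],
    [0,0,-0.046],
    [0,0,-0.046],
  ],
)

```text
time: 25.75
ee_pos: [0.4199, -0.3395, 0.2286]
eef_rot: [0.861, 0.508, -0.001, 0.001]
ft_force: [0.5, -0.1, 0.4]
width: 0.0695
grip_force: 0.0
```

Call:
play_rows(
  claw=[0.2,0.2,0.2,0.2,0.2,0.2],
  delta_pos=[
    [0,0,0],
    [0,0,0],
    [0,0,0],
    [0,0,0],
    [0,0,0],
    [0,0,0],
  ],
  delta_rot=[
    [0,0,-0.046],
    [0,0,-0.046],
    [0,0,-0.046],
    [0,0,-0.046],
    [0,0,0],
    [0,0,0],
  ],
)

```text
time: 26.35
ee_pos: [0.4199, -0.3396, 0.2282]
eef_rot: [0.684, 0.729, -0.001, 0.001]
ft_force: [0.7, -0.4, -0.3]
width: 0.0697
grip_force: 0.0
```

```bash
python3 - <<'E'
from h import *
s=r.read_state();print(s["width"],s["joint_positions"],s["ft_force"]);go([.4194,-.340,.0785],np.radians(93.6))
E
```

```text
0.06968403092024288 [ 0.81288731  0.15395962 -0.24272899  1.67002903  0.04058855  1.32126845
  0.62590442] [ 0.69394675 -0.39809615 -0.29557723]
pos [ 0.4199 -0.3396  0.2282] yaw 93.61 shift mm [  0.   -0.4 149.7] scaled [ 1.000e-04 -1.900e-03  7.485e-01] turn scaled [-0.0002  0.0008  0.    ] deg [-0.04  0.15  0.01] t 26.35
```

Call:
play_rows(
  claw=[0.4,0.4,0.4,0.4,0.4,0.4,0.4,0.4],
  delta_pos=[
    [0,-0.002,0.2],
    [0,0,0.2],
    [0,0,0.2],
    [0,0,0.1],
    [0,0,0.04],
    [0,0,0.01],
    [0,0,0],
    [0,0,0],
  ],
  delta_rot=[
    [0,0,0],
    [0,0,0],
    [0,0,0],
    [0,0,0],
    [0,0,0],
    [0,0,0],
    [0,0,0],
    [0,0,0],
  ],
)

```text
time: 27.15
ee_pos: [0.42, -0.3406, 0.0792]
eef_rot: [0.683, 0.73, -0.001, 0.002]
ft_force: [0.9, -0.2, -0.3]
width: 0.0522
grip_force: 0.0
```

Call:
play_rows(
  claw=[1,1,1,1,1,1,1,1],
  delta_pos=[
    [0,0,0],
    [0,0,0],
    [0,0,0],
    [0,0,0],
    [0,0,0],
    [0,0,0],
    [0,0,0],
    [0,0,0],
  ],
  delta_rot=[
    [0,0,0],
    [0,0,0],
    [0,0,0],
    [0,0,0],
    [0,0,0],
    [0,0,0],
    [0,0,0],
    [0,0,0],
  ],
)

```text
time: 27.95
ee_pos: [0.4192, -0.3399, 0.0776]
eef_rot: [0.683, 0.73, -0.001, 0.0]
ft_force: [-0.9, 0.6, 0.0]
width: 0.012
grip_force: 29.9
```

```bash
python3 - <<'E'
from h import *
s=r.read_state();print(s["width"],s["grip_force"],s["ft_force"]);go([.636,-.081,.25],np.radians(3.1))
E
```

```text
0.012004817504896998 29.946567228762433 [-0.86639978  0.55343716  0.01301571]
pos [ 0.4192 -0.3399  0.0776] yaw 93.85 shift mm [ 243.4  233.5 -173.2] scaled [ 1.2171  1.1676 -0.866 ] turn scaled [2.000e-04 9.000e-04 5.042e-01] deg [4.000e-02 1.500e-01 9.075e+01] t 27.95
```

Call:
play_rows(
  claw=[1,1,1,1,1,1,1,1],
  delta_pos=[
    [0,0,-0.1],
    [0,0,-0.2],
    [0,0,-0.24],
    [0,0,-0.24],
    [0.174,0.167,0],
    [0.174,0.167,0],
    [0.174,0.167,0],
    [0.174,0.167,0],
  ],
  delta_rot=[
    [0,0,0],
    [0,0,0],
    [0,0,0],
    [0,0,0],
    [0,0,0],
    [0,0,0],
    [0,0,0],
    [0,0,0],
  ],
)

```text
time: 28.75
ee_pos: [0.5439, -0.1902, 0.233]
eef_rot: [0.683, 0.73, -0.001, 0.0]
ft_force: [0.7, 0.0, -3.4]
width: 0.0119
grip_force: 30.0
```

Call:
play_rows(
  claw=[1,1,1,1,1,1,1,1],
  delta_pos=[
    [0.174,0.167,0],
    [0.174,0.167,0],
    [0.174,0.167,0],
    [0,0,0],
    [0,0,0],
    [0,0,0],
    [0,0,0],
    [0,0,0],
  ],
  delta_rot=[
    [0,0,0],
    [0,0,0],
    [0,0,0],
    [0,0,0.046],
    [0,0,0.046],
    [0,0,0.046],
    [0,0,0.046],
    [0,0,0.046],
  ],
)

```text
time: 29.55
ee_pos: [0.6359, -0.0809, 0.2321]
eef_rot: [0.898, 0.439, -0.002, 0.0]
ft_force: [-0.4, -1.0, -2.7]
width: 0.0118
grip_force: 30.0
```

Call:
play_rows(
  claw=[1,1,1,1,1,1,1,1],
  delta_pos=[
    [0,0,0],
    [0,0,0],
    [0,0,0],
    [0,0,0],
    [0,0,0],
    [0,0,0],
    [0,0,0],
    [0,0,0],
  ],
  delta_rot=[
    [0,0,0.046],
    [0,0,0.046],
    [0,0,0.046],
    [0,0,0.046],
    [0,0,0.046],
    [0,0,0.044],
    [0,0,0],
    [0,0,0],
  ],
)

```text
time: 30.35
ee_pos: [0.636, -0.0808, 0.2324]
eef_rot: [1.0, 0.03, -0.001, 0.001]
ft_force: [-0.2, -0.1, -3.4]
width: 0.0118
grip_force: 30.0
```

```bash
python3 - <<'E'
from h import *
s=r.read_state();print(s["width"],s["grip_force"],s["ft_force"]);go([.636,-.081,.168],np.radians(3.1))
E
```

```text
0.011812307630433224 29.99365991447121 [-0.21159976 -0.07933768 -3.36826723]
pos [ 0.636  -0.0808  0.2324] yaw 3.38 shift mm [ 0.1  0.1 64.4] scaled [0.0004 0.0004 0.3219] turn scaled [0.0007 0.0007 0.0016] deg [0.13 0.12 0.29] t 30.35
```

Call:
play_rows(
  claw=[1,1,1,1,1,1,1,1],
  delta_pos=[
    [0,0,0.15],
    [0,0,0.15],
    [0,0,0.1],
    [0,0,0.1],
    [0,0,0.1],
    [0,0,0.08],
    [0,0,0],
    [0,0,0],
  ],
  delta_rot=[
    [0,0,0.0015],
    [0,0,0],
    [0,0,0],
    [0,0,0],
    [0,0,0],
    [0,0,0],
    [0,0,0],
    [0,0,0],
  ],
)

```text
time: 31.15
ee_pos: [0.6363, -0.0812, 0.0972]
eef_rot: [1.0, 0.026, -0.001, 0.001]
ft_force: [0.5, 0.3, -1.7]
width: 0.012
grip_force: 30.0
```

```bash
python3 - <<'E'
from h import *
s=r.read_state();print(s["ft_force"]);go([.636,-.081,.0891],np.radians(3.1))
E
```

```text
[ 0.45258394  0.28095122 -1.74149386]
pos [ 0.6363 -0.0812  0.0972] yaw 2.93 shift mm [-0.3 -0.2  8.1] scaled [-0.0014 -0.0012  0.0407] turn scaled [ 0.0007  0.0003 -0.001 ] deg [ 0.13  0.06 -0.17] t 31.15
```

Call:
play_rows(
  claw=[1,1,1,1,1,1],
  delta_pos=[
    [0,0,0.02],
    [0,0,0.01],
    [0,0,0.006],
    [0,0,0.003],
    [0,0,0.002],
    [0,0,0],
  ],
  delta_rot=[
    [0,0,-0.001],
    [0,0,0],
    [0,0,0],
    [0,0,0],
    [0,0,0],
    [0,0,0],
  ],
)

```text
time: 31.75
ee_pos: [0.6363, -0.0812, 0.0892]
eef_rot: [1.0, 0.027, -0.0, 0.001]
ft_force: [-1.8, -0.1, 1.8]
width: 0.0114
grip_force: 30.0
```

Call:
play_rows(
  claw=[0.6,0.5,0.4,0.4,0.4,0.3,0.2,0.2],
  delta_pos=[
    [0,0,0],
    [0,0,0],
    [0,0,0],
    [0,0,0],
    [0,0,-0.05],
    [0,0,-0.2],
    [0,0,-0.24],
    [0,0,-0.2],
  ],
  delta_rot=[
    [0,0,0],
    [0,0,0],
    [0,0,0],
    [0,0,0],
    [0,0,0],
    [0,0,0],
    [0,0,0],
    [0,0,0],
  ],
)

```text
time: 32.55
ee_pos: [0.6364, -0.0808, 0.2301]
eef_rot: [1.0, 0.027, 0.0, 0.001]
ft_force: [0.0, -0.4, -1.1]
width: 0.0658
grip_force: 0.0
```

Call:
play_rows(
  claw=[0,0,0,0,0,0,0],
  delta_pos=[
    [-0.18,-0.06,-0.08],
    [-0.18,-0.06,-0.08],
    [-0.18,-0.06,-0.08],
    [-0.18,-0.06,-0.08],
    [0,0,0],
    [0,0,0],
    [0,0,0],
  ],
  delta_rot=[
    [0,0,0],
    [0,0,0],
    [0,0,0],
    [0,0,0],
    [0,0,0],
    [0,0,0],
    [0,0,0],
  ],
)

```text
time: 33.25
ee_pos: [0.4903, -0.0407, 0.2906]
eef_rot: [1.0, 0.026, -0.001, 0.001]
ft_force: [0.8, -0.1, -0.4]
width: 0.0869
grip_force: 0.0
```

```bash
python3 - <<'E'
from h import *
s=r.read_state();print(s["ee_pos"],s["ft_force"])
c=shot("wrist");t=shot("side")
A=cv2.resize(c["bgr"][0:150,190:470],(800,428),interpolation=cv2.INTER_CUBIC)
B=cv2.resize(t["bgr"][165:245,220:350],None,fx=2.1,fy=2.1,interpolation=cv2.INTER_CUBIC)
o=np.zeros((600,800,3),np.uint8);o[:428]=A;o[430:598,:B.shape[1]]=B
T=cv2.resize(shot("top")["bgr"][140:206,220:360],None,fx=2.55,fy=2.55,interpolation=cv2.INTER_CUBIC);o[430:430+T.shape[0],290:290+T.shape[1]]=T
cv2.imwrite("pics/c3.png",o)
y=np.radians(3.1);ey=np.array([-np.sin(y),np.cos(y),0]);ex=np.array([np.cos(y),np.sin(y),0]);b0=np.array([.6293,.0287,0])
for Y in(0,-.11):
    print("exp tab top in crop",((proj(c,[b0+ey*(Y+b)+ex*a+[0,0,.1235] for a,b in((-.018,-.006),(.018,-.006),(.018,.006),(-.018,.006))])-[190,0])*800/280).round(0).tolist())
E
```

```text
[ 0.49034873 -0.04073574  0.29062605] [ 0.77253524 -0.13015258 -0.3572743 ]
exp tab top in crop [[199.0, 132.0], [195.0, 10.0], [156.0, 11.0], [161.0, 133.0]]
exp tab top in crop [[550.0, 132.0], [553.0, 10.0], [514.0, 9.0], [511.0, 132.0]]
```

View pics/c3.png

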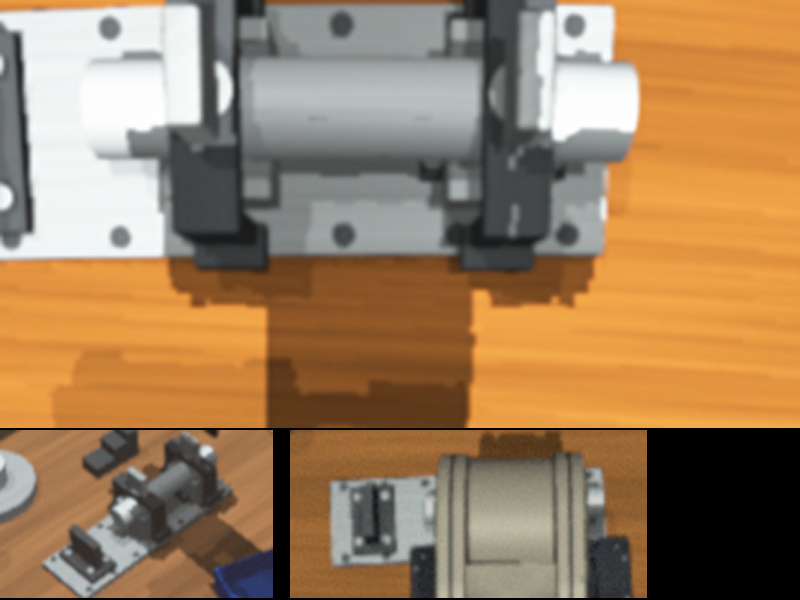

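Both stirrups hang on the bar, square across it, one at each block. Their tabs are at crop (183,65) and (535,70), matching the prediction. The bar sticks out at both ends, so I'll hand the job in.

```bash
python3 -c "
from bench import r
print(r.close_job())"
```

```text
the job is handed in; nothing more can be done
None
```

The job is handed in at about 33 s: the loose V-block, the bar and both stirrups are in place on the plate as the final pictures show; the hand-in gave no verdict.

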